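Set the display lights to the third click

TASK

Set the diving-helmet display lights to level three on the dimmer box: with a fingertip, gently push the orange lever up the scale, away from the off end (red dot; it may already stand at the first click), feeling the clicks, and leave it resting in the third click from off without running past it. Then press the green button right down to store the setting and let it go. Only push and press: pinch and lift nothing, do not shove the dimmer box along, and leave the tableware around it where it stands.

Things in the scene. Friction and masses are not known exactly. Their poses are not given: they have to be found in the camera images.
- dimmer: Dimmer box: loose dark grey console, 2 to 3 kg, brass band round its foot, 150 (its x) by 280 (its y) by 55 mm high, flat on the table, z up. Origin: centre of the underside; the flat deck is 55 mm above it. On the line x = 0: the lever slides along +y from off (red dot, y = -75 mm); the green button is at y = +95 mm. White bars, longer with each click, mark the five clicks.
- dimmer_lever (a joint): Lever travel in m along the box's +y: 0 = off end stop, clicks at 0.016, 0.032, 0.048 (third), 0.064, 0.080 (end stop). Starts at off, at the first click or, rarely, on the hump between. Each click takes 4 to 5 N to push over its hump, half-way between two rests; past the hump the lever snaps ahead by itself into the next rest (within 1.5 mm) and stays.
- lever_top (a point): Centre of the top of the orange lever (moves with it): an upright paddle 28 mm wide (box x), 12 mm thick (box y, the way it slides), reaching from 2 mm to 38 mm above the deck. Pushed on the broad face that looks along the box's -y. The deck behind it is clear.
- store_button (a joint): Green push button: 0 = up, 0.006 m = fully down; springs back; fully down takes 5 N. It counts as pressed from 0.0045 m.
- store_button_top (a point): Centre of the top of the round green button (34 mm diameter) in its low black housing on the deck; pressed straight down.
- plate: Blue dinner plate, 250 mm across, fixed beside the work; origin at the centre of its underside.
- tumbler_a: Clear glass tumbler, 72 mm across, 95 mm tall; origin at the centre of its underside. Leave alone.
- tumbler_b: Second clear glass tumbler, same size. Leave alone.
- goblet: Yellow goblet, 68 mm across, 130 mm tall; origin at the centre of its underside. Leave alone.
- mill: Brown wooden pepper mill, 52 mm across, 135 mm tall; origin at the centre of its underside. Leave alone.
- amber_jar: Amber glass jar with dark cap, 60 mm across, 100 mm tall; origin at the centre of its underside. Leave alone.
- candle: Cream pillar candle, 56 mm across, 80 mm tall; origin at the centre of its underside. Leave alone.

How it is judged:
By the outcome, as a careful person would: the job done as asked, in the order asked, and still so for the second after the job is handed in, with the robot touching nothing.
It also fails if it takes over 48 s, if anything falls off the work surface, if the arm or the gripper's body presses on something with over 40 N, if the wrist force passes 120 N, or if a joint passes its speed limit or range.

ROBOT

A 6-joint arm with a two-finger parallel gripper is mounted at the origin on the work surface. World frame = base frame: x ahead of the robot, y to its left, z up, the work surface at z = 0. Lengths are in m, angles in rad, forces in N, time in s.
With the tool pointing down it reaches from about 0.35 to 0.85 m from the base axis. Payload 8.1 kg.
Tool frame: the origin (TCP) lies between the finger pads; the fingertips stand 11 mm ahead of it and the grasp point (between the pads) lies 8 mm behind it (robot.tips_ahead is the distance from the TCP to the fingertips, in m); z points along the fingers, y is the line along which they close (so a half turn about z gives the same grasp; the last joint's range is limited). The gripper opens to 93 mm and grips with 3 to 60 N. Pads are 15 mm wide; open, the fingers measure 128 mm over their backs; the gripper's body (75 mm by 188 mm) begins 65 mm behind the grasp point.
Start: joints at [-1.346, 0.13, 1.488, -0, 1.523, -0.085], TCP at [0.183, -0.571, 0.23] pointing down, gripper open.
Joint ranges: [-2.96, 2.96], [-0.89, 2.26], [0.02, 2.5], [-1.34, 4.48], [0, 2.73], [-2.66, 2.66]. Speed limits (rad/s): [2.39, 2.39, 2.79, 3.14, 3.14, 3.14].

INTERFACE

Orientations are given as a rotation vector (axis times angle).
In Python, from plant import robot gives the robot as it stands. The module is installed in compiled form; this text tells all that it offers.
- The arm moves only by the tool move_arm, never from a script. Its argument "deltas" is one flat list of numbers, 7 for each row, row after row: the shift along the tool's x, y, z in m, then the turn, a rotation vector about the tool's x, y, z in rad, then the opening, from 0 (shut) to 1 (fully open). A call has 1 to 12 rows; each row is the pose to reach, as a shift and turn from the pose commanded when the call began, along the tool's axes at that moment; what a row does not reach only later rows make up. A row lasts 1/8 s, in which the tool goes at most 62.5 mm and 10.7 degrees, less where a joint would pass 70% of its speed; a pose out of reach is approached as far as the arm can. A call with a gripper value outside its range is refused whole. The fingers move at their own pace and stop on an object; "squeeze" is the grip in N (left out, the last holds). Time passes only in rows, so rows that repeat a pose let the fingers close. It gives the time, the measured TCP pose, the force, the opening and the grip force at its end, in the units of the state.
- robot.read_state(): the state, without advancing time (a new reading comes with each control period).
- robot.read_camera(name): name is "scene" or "top" or "wrist"; returns (picture, depth): 400x640x3 uint8, red, green, blue; 400x640 float32, m along the optical axis (not along the pixel's ray), 0 where there is no reading.
- robot.camera_model(name): a dict with "K" (3x3 intrinsics, pixels), "k1" (the pictures are not rectified: a ray, as slopes to the right and down, at radius r is drawn at 1 + k1 r^2 times it, then the intrinsics apply), "R" (3x3) and "t" (3): a world point X has camera coordinates R X + t; the wrist camera has in their place "tool_from_camera" (4x4, takes a point from camera to tool coordinates, whose origin is the TCP and whose axes are the flange's). Camera axes: x right, y down, z forward; pixel columns grow to the right and rows downward; lengths in m; the calibration is good to about 2 mm. A picture is of the moment at which its call begins: read the wrist's pose just before it. camera_model takes no time and is no camera call.
- robot.close_job(): hands the job in; it is judged then, once.
Trained networks look in the newest picture that a camera, given by its name, has taken for a name from the list of things; names that differ only in an ending like _2 or _b are one class to them, and where a whole thing is asked for, a point or a joint stands for the part that bears it (a point fixed in the world has none). Each returns a list of dicts, best first, with "confidence" (0 to 1); they miss things now and then, are a little off and sometimes report something else, mostly with a low value. They report only what shows in the picture. A call takes as long as a camera call.
- robot.recognise(camera, label): "uv" ([column, row] in pixels, amid what is visible of it).
The state is a dict: "t": time; "q": joint angles; "dq": joint speeds; "joint_torque": joint torques, N m; "tool_pos": TCP position; "orientation": TCP orientation; "force": force on the tool from outside, world axes, zero at the start; "wrist_torque": the same for the moment, N m; "opening": finger opening in m; "gripper_force": force on a finger pad.
Only numpy, scipy, OpenCV 4.12 (cv2) and the standard library are available. Lean on these libraries where they do the work, as an engineer would, in place of code of your own. Each camera call takes 0.05 s, during which the arm holds its last target. There are 200 camera calls.

## Working session

There is one attempt and no reset: what is moved stays moved. The work goes in short steps, Python scripts to look and compute and a tool call to move; the robot and the scene stay as the last step left them, time stands still between calls to the robot, and variables do not carry over. Pictures are saved under pics/ and viewed, at most 10 in all, crops included, and the job is handed in when it is done.

Besides the shell and the picture viewer there is one more tool, called after "Emit:" as name(argument=value, ...) on one line, values as JSON. move_arm: Moves the arm, as the interface text tells. Its arguments: {"type":"object","properties":{"deltas":{"type":"array","items":{"type":"number"}},"squeeze":{"type":"number"}},"required":["deltas"]}

```bash
mkdir -p pics
cat > h.py <<'E'
import numpy as np, cv2
from plant import robot
from scipy.spatial.transform import Rotation as Ro
def pix2world(cam,uv,d,st=None):
    m=robot.camera_model(cam);K=np.array(m["K"]);k=m["k1"]
    uv=np.atleast_2d(uv).astype(float);d=np.atleast_1d(d)
    p=np.c_[(uv[:,0]-K[0,2])/K[0,0],(uv[:,1]-K[1,2])/K[1,1]]
    s=p.copy()
    for _ in range(20): s=p/(1+k*(s**2).sum(1,keepdims=True))
    X=np.c_[s,np.ones(len(s))]*d[:,None]
    if "R" in m: return (X-np.array(m["t"]))@np.array(m["R"])
    T=np.array(m["tool_from_camera"]);X=X@T[:3,:3].T+T[:3,3]
    return X@Ro.from_rotvec(st["orientation"]).as_matrix().T+np.array(st["tool_pos"])
def grab(cam,name):
    st=robot.read_state();im,d=robot.read_camera(cam);cv2.imwrite(f"pics/{name}.png",im[:,:,::-1]);np.savez(f"{name}.npz",im=im,d=d);return im,d,st
E
python3 - <<'E'
from h import *
for c in ("top","scene"):
    im,d,st=grab(c,c+"0")
    for l in ("dimmer","lever_top","store_button_top","plate","tumbler_a","goblet","mill","amber_jar","candle"):
        for r in robot.recognise(c,l)[:2]:
            u,v=map(int,r["uv"]); print(c,l,[u,v],round(r["confidence"],2),pix2world(c,[u,v],d[v,u]).round(3)[0])
s=robot.read_state();print(s["t"],s["orientation"],s["force"],Ro.from_rotvec(s["orientation"]).as_matrix().round(3))
E
```

```text
top dimmer [370, 227] 0.94 [ 0.526 -0.063  0.059]
top lever_top [472, 192] 0.29 [ 0.629 -0.379 -0.002]
top store_button_top [341, 217] 0.45 [0.555 0.019 0.076]
top plate [164, 231] 0.75 [0.537 0.543 0.005]
top tumbler_a [294, 188] 0.64 [ 0.657  0.155 -0.003]
top tumbler_a [475, 190] 0.59 [ 0.63  -0.381  0.022]
top goblet [455, 238] 0.79 [ 0.483 -0.283  0.129]
top mill [353, 173] 0.86 [ 0.676 -0.018  0.095]
top amber_jar [241, 162] 0.58 [0.716 0.296 0.101]
top candle [410, 184] 0.73 [ 0.644 -0.18   0.076]
scene dimmer [292, 193] 0.73 [ 0.566 -0.041  0.053]
scene lever_top [454, 226] 0.67 [0.528 0.54  0.006]
scene lever_top [274, 175] 0.47 [ 0.528 -0.12   0.088]
scene store_button_top [315, 194] 0.4 [0.563 0.044 0.067]
scene tumbler_a [339, 216] 0.8 [0.611 0.143 0.032]
scene tumbler_a [205, 184] 0.75 [ 0.639 -0.339  0.089]
scene goblet [232, 163] 0.62 [ 0.518 -0.287  0.098]
scene mill [286, 218] 0.81 [ 0.706 -0.018  0.078]
scene amber_jar [382, 249] 0.73 [1.508 0.281 1.054]
scene candle [246, 205] 0.81 [ 0.679 -0.171  0.069]
1.0 [3.10394365e+00 4.84602531e-01 4.28064581e-05] [ 0.06208461  0.24492876 -0.06707486] [[ 0.952  0.305  0.   ]
 [ 0.305 -0.952 -0.   ]
 [ 0.     0.    -1.   ]]
```

View pics/top0.png

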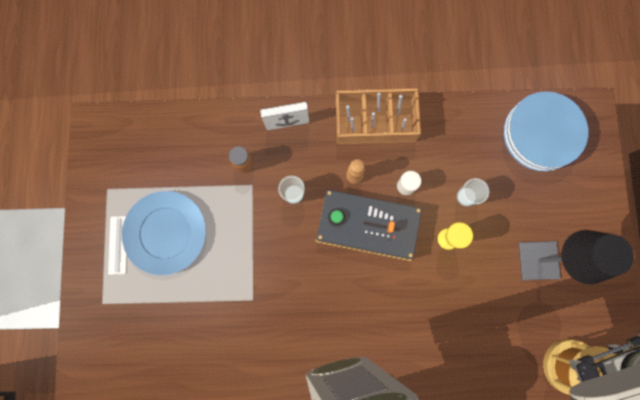

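View pics/scene0.png

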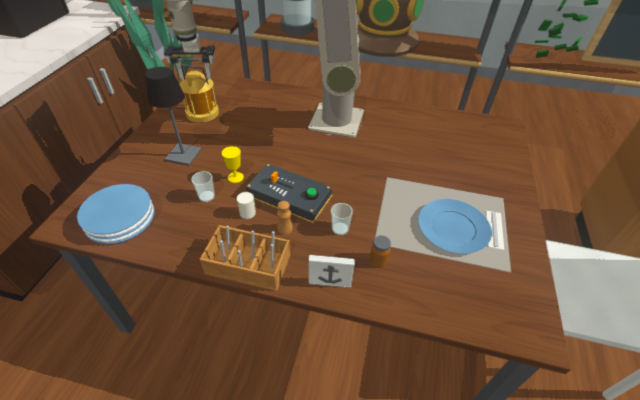

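The top view shows the box at about (370,226), with the orange lever at (391,227), the green button at (337,217) and the goblet at (455,237). The mill, candle and tumblers stand along the far side. Next I'll work out the box axis.

Run:
```python
from h import *
z=np.load("top0.npz");im,d=z["im"],z["d"]
h=cv2.cvtColor(im,cv2.COLOR_RGB2HSV)
roi=np.zeros(d.shape,bool);roi[185:265,310:425]=1
g=roi&(h[...,0]>45)&(h[...,0]<85)&(h[...,1]>120)&(h[...,2]>60)
o=roi&(h[...,0]>3)&(h[...,0]<16)&(h[...,1]>180)&(h[...,2]>150); o[:,:380]=0;o[:,402:]=0
for m in (g,o):
    v,u=np.nonzero(m);P=pix2world("top",np.c_[u,v],d[v,u]);print(len(u),u.mean(),v.mean(),P.mean(0).round(4),P[:,2].max(),P[P[:,2]>P[:,2].max()-.01].mean(0).round(4))
v,u=np.nonzero(roi);P=pix2world("top",np.c_[u,v],d[v,u]);P=P[(P[:,2]>.045)&(P[:,2]<.065)]
P=P[(P[:,0]<.64)]
print(cv2.minAreaRect(P[:,:2].astype(np.float32)))
```

```text
104 336.3942307692308 216.18269230769232 [0.5578 0.0318 0.0748] 0.08142033326957472 [0.557  0.0317 0.0757]
1 389.0 227.0 [ 0.5226 -0.1141  0.0792] 0.07918373358222028 [ 0.5226 -0.1141  0.0792]
((0.5584774017333984, -0.0676988959312439), (0.2806887924671173, 0.19734615087509155), 76.94676971435547)
```

Emit:
move_arm(deltas=[0.044,-0.029,0,0,0,0.055,0,0.088,-0.059,0,0,0,0.11,0,0.132,-0.088,0,0,0,0.164,0,0.176,-0.117,0,0,0,0.219,0,0.22,-0.147,0,0,0,0.274,0,0.263,-0.176,0,0,0,0.329,0,0.307,-0.205,0,0,0,0.384,0,0.351,-0.234,0,0,0,0.438,0,0.395,-0.264,0,0,0,0.493,0,0.439,-0.293,0,0,0,0.548,0,0.439,-0.293,0,0,0,0.548,0,0.439,-0.293,0,0,0,0.548,0], squeeze=20)

```text
t: 2.5
tool_pos: [0.5115, -0.1586, 0.2295]
orientation: [3.119, -0.371, -0.001]
force: [0.3, 0.1, -0.3]
opening: 0.0003
gripper_force: 0.0
```

Run:
```python
from h import *
im,d,st=grab("wrist","w1")
print(st["t"],st["tool_pos"],Ro.from_rotvec(st["orientation"]).as_matrix().round(3),np.array(robot.camera_model("wrist")["tool_from_camera"]).round(3),st["opening"],st["force"])
h=cv2.cvtColor(im,cv2.COLOR_RGB2HSV)
g=(h[...,0]>45)&(h[...,0]<85)&(h[...,1]>120)&(h[...,2]>60)
o=(h[...,0]>3)&(h[...,0]<16)&(h[...,1]>200)&(h[...,2]>150)
for m in (g,o):
    v,u=np.nonzero(m&(d>0));P=pix2world("wrist",np.c_[u,v],d[v,u],st);
    if len(u):
        t=P[(P[:,2]>.06)&(P[:,2]<.1)];zt=np.percentile(t[:,2],90);q=t[t[:,2]>zt-.004];print(len(u),u.mean(),v.mean(),zt,q.mean(0).round(4),len(q))
```

```text
2.5 [ 0.51154968 -0.15856918  0.22952811] [[ 0.972 -0.235 -0.001]
 [-0.235 -0.972 -0.   ]
 [-0.     0.    -1.   ]] [[ 0.001 -0.97  -0.244  0.066]
 [ 1.     0.001  0.    -0.   ]
 [ 0.    -0.244  0.97  -0.155]
 [ 0.     0.     0.     1.   ]] 0.00031540274620250484 [ 0.2981007   0.10628243 -0.31260031]
762 153.2742782152231 193.31627296587928 0.07758423888175053 [0.5571 0.0281 0.0766] 652
146 289.1849315068493 189.7054794520548 0.09263597264328878 [ 0.5248 -0.1256  0.0917] 69
```

View pics/w1.png

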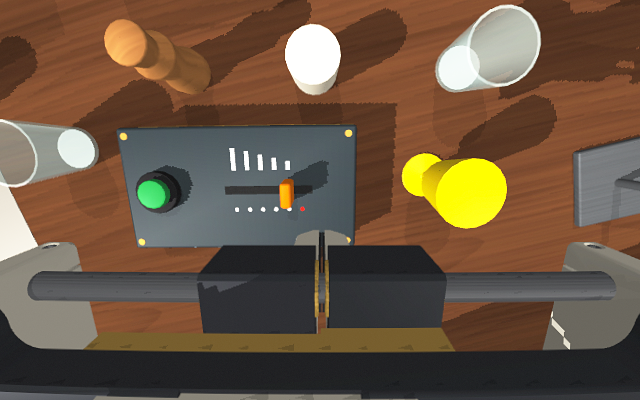

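The wrist view shows the lever at about (287,193) near the first click, with the red dot at (303,209). The deck is clear behind it and the button is at (153,193). I'll refine the box frame from the corner studs and the deck outline.

Run:
```python
from h import *
st=robot.read_state();z=np.load("w1.npz");im,d=z["im"],z["d"]
h=cv2.cvtColor(im,cv2.COLOR_RGB2HSV)
def P(m):
    v,u=np.nonzero(m&(d>0));return pix2world("wrist",np.c_[u,v],d[v,u],st)
roi=np.zeros(d.shape,bool);roi[115:243,105:370]=1
# studs
c=[]
for (u,v) in ((123,136),(348,133),(142,242),):
    m=np.zeros(d.shape,bool);m[v-6:v+7,u-6:u+7]=1
    q=P(m&(h[...,1]>80)&(h[...,2]>150));c.append(q.mean(0));print("stud",c[-1].round(4),len(q))
ax=c[0]-c[1];L=np.linalg.norm(ax[:2]);ax=ax[:2]/L;print("axis",ax.round(4),np.degrees(np.arctan2(ax[1],ax[0])),L, "x-sep",np.linalg.norm((c[0]-c[2])[:2]))
D=P(roi);D=D[(D[:,2]>.047)&(D[:,2]<.063)];print("deck z",np.median(D[:,2]))
g=P(roi&(h[...,0]>45)&(h[...,0]<85)&(h[...,1]>100)&(h[...,2]>60))
o=P(roi&(h[...,0]>2)&(h[...,0]<22)&(h[...,1]>150)&(h[...,2]>90)&(np.arange(640)>270)&(np.arange(640)<300))
B=g[g[:,2]>.07].mean(0);print("button",B.round(4))
ex=np.array([ax[1],-ax[0]])
org=B[:2]-.095*ax
for n,q in(("lever",o),):
    zz=q[q[:,2]>.086];l=np.c_[(zz[:,:2]-org)@ex,(zz[:,:2]-org)@ax];print(n,len(q),len(zz),np.median(zz[:,2]),np.percentile(l,[3,50,97],axis=0).round(4))
print("studs in box",[((s[:2]-org)@ex,(s[:2]-org)@ax) for s in c],"org",org)
r=P(roi&((h[...,0]<4)|(h[...,0]>174))&(h[...,1]>150)&(h[...,2]>100)&(np.arange(640)>298))
if len(r): print("red",((r.mean(0)[:2]-org)@ex,(r.mean(0)[:2]-org)@ax))
```

```text
stud [0.6281 0.0484 0.0559] 46
stud [ 0.5695 -0.2046  0.0559] 44
stud [0.5015 0.0778 0.0556] 37
axis [0.2258 0.9742] 76.94907182168077 0.2597304823434183 x-sep 0.12994659104637749
deck z 0.054927803050893564
button [0.5572 0.0265 0.0763]
lever 335 208 0.09272839461142092 [[-0.0129 -0.0635]
 [-0.0004 -0.0596]
 [ 0.013  -0.052 ]]
studs in box [(np.float64(0.06410483425740718), np.float64(0.13230861618566445)), (np.float64(0.06410483425740718), np.float64(-0.12742186615775383)), (np.float64(-0.06584174419484902), np.float64(0.1323658274266959))] org [ 0.53579339 -0.06602649]
red (np.float64(-0.024581706584829006), np.float64(-0.07271566055122262))
```

Emit:
move_arm(deltas=[0.002,0.007,0.04,0,0,0,0,0.002,0.007,0.08,0,0,0,0,0.002,0.007,0.115,0,0,0,0,0.002,0.007,0.14,0,0,0,0,0.002,0.007,0.1515,0,0,0,0,0.002,0.007,0.1515,0,0,0,0,0.002,0.007,0.1515,0,0,0,0])

```text
t: 3.42
tool_pos: [0.5128, -0.1666, 0.0796]
orientation: [3.119, -0.374, 0.003]
force: [0.5, -0.4, 0.5]
opening: 0.0005
gripper_force: 0.0
```

Run:
```python
from h import *
im,d,st=grab("wrist","w2")
print(st["t"],st["tool_pos"],st["force"])
```

```text
3.425 [ 0.5128226  -0.16657022  0.07962735] [ 0.50891135 -0.37424548  0.49216225]
```

View pics/w2.png

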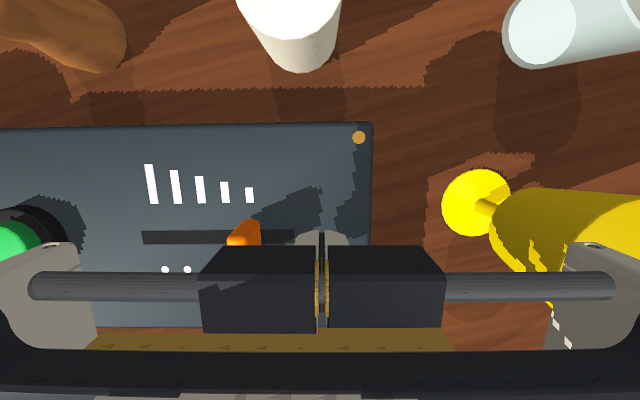

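Emit:
move_arm(deltas=[0,-0.005,0,0,0,0,0,0,-0.01,0,0,0,0,0,0,-0.014,0,0,0,0,0,0,-0.017,0,0,0,0,0,0,-0.018,0,0,0,0,0,0,-0.018,0,0,0,0,0])

```text
t: 4.22
tool_pos: [0.5162, -0.1483, 0.0781]
orientation: [3.119, -0.373, -0.0]
force: [0.7, 0.5, -0.1]
opening: 0.0006
gripper_force: 0.0
```

Emit:
move_arm(deltas=[0,-0.001,0,0,0,0,0,0,-0.002,0,0,0,0,0,0,-0.002,0,0,0,0,0])

```text
t: 4.6
tool_pos: [0.5167, -0.1464, 0.0781]
orientation: [3.119, -0.373, 0.0]
force: [0.3, -0.1, -0.0]
opening: 0.0002
gripper_force: 0.0
```

Emit:
move_arm(deltas=[0,-0.001,0,0,0,0,0,0,-0.002,0,0,0,0,0,0,-0.002,0,0,0,0,0])

```text
t: 4.97
tool_pos: [0.5172, -0.1444, 0.0781]
orientation: [-3.119, 0.373, 0.0]
force: [-0.7, -0.0, 0.3]
opening: 0.0006
gripper_force: 0.0
```

Emit:
move_arm(deltas=[0,-0.001,0,0,0,0,0,0,-0.002,0,0,0,0,0,0,-0.002,0,0,0,0,0])

```text
t: 5.35
tool_pos: [0.5177, -0.1424, 0.0781]
orientation: [3.119, -0.373, -0.0]
force: [0.9, -0.3, 0.6]
opening: 0.0007
gripper_force: 0.0
```

Emit:
move_arm(deltas=[0,-0.001,0,0,0,0,0,0,-0.002,0,0,0,0,0,0,-0.002,0,0,0,0,0])

```text
t: 5.72
tool_pos: [0.5182, -0.1405, 0.0782]
orientation: [-3.119, 0.373, -0.0]
force: [-0.5, -0.2, 0.3]
opening: 0.0002
gripper_force: 0.2
```

Emit:
move_arm(deltas=[0,-0.001,0,0,0,0,0,0,-0.002,0,0,0,0,0,0,-0.002,0,0,0,0,0])

```text
t: 6.1
tool_pos: [0.5185, -0.139, 0.0782]
orientation: [3.119, -0.373, -0.0]
force: [-1.9, -3.4, -0.3]
opening: 0.0006
gripper_force: 2.2
```

Run:
```python
from h import *
im,d,st=grab("wrist","w3")
print(st["t"],st["tool_pos"],st["force"])
cv2.imwrite("pics/w3c.png",cv2.resize(im[120:340,120:460,::-1],None,fx=2,fy=2))
```

```text
6.1 [ 0.51849662 -0.13900759  0.0781594 ] [-1.94296103 -3.43386363 -0.28197254]
```

View pics/w3c.png

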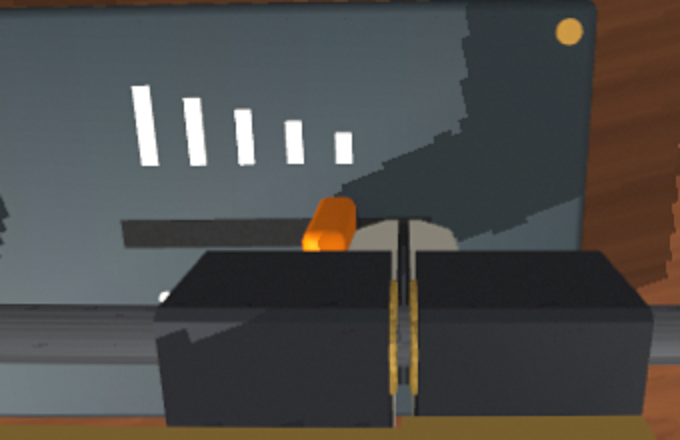

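The crop shows the fingertip's left side touching the lever's rear face at about (350,235) in crop pixels. The force is about 4 N, so this is contact at the first click. I'll keep pushing gently.

Emit:
move_arm(deltas=[0,-0.001,0,0,0,0,0,0,-0.002,0,0,0,0,0,0,-0.002,0,0,0,0,0])

```text
t: 6.52
tool_pos: [0.5191, -0.1364, 0.0781]
orientation: [-3.119, 0.373, 0.0]
force: [-2.0, -2.2, 0.1]
opening: 0.0004
gripper_force: 1.1
```

Emit:
move_arm(deltas=[0,-0.001,0,0,0,0,0,0,-0.002,0,0,0,0,0,0,-0.002,0,0,0,0,0])

```text
t: 6.9
tool_pos: [0.5197, -0.1343, 0.0781]
orientation: [-3.119, 0.373, -0.0]
force: [-0.1, -0.6, 0.2]
opening: 0.001
gripper_force: 0.2
```

Emit:
move_arm(deltas=[0,-0.001,0,0,0,0,0,0,-0.002,0,0,0,0,0,0,-0.002,0,0,0,0,0])

```text
t: 7.28
tool_pos: [0.5201, -0.1325, 0.0781]
orientation: [-3.119, 0.373, -0.0]
force: [-0.9, -1.2, -0.7]
opening: 0.0002
gripper_force: 0.0
```

Emit:
move_arm(deltas=[0,-0.001,0,0,0,0,0,0,-0.002,0,0,0,0,0,0,-0.002,0,0,0,0,0])

```text
t: 7.65
tool_pos: [0.5205, -0.1307, 0.0781]
orientation: [-3.119, 0.373, -0.0]
force: [-0.8, 0.4, -0.3]
opening: 0.0003
gripper_force: 0.0
```

```bash
cat > lev.py <<'E'
from h import *
import sys
im,d,st=grab("wrist",sys.argv[1])
h=cv2.cvtColor(im,cv2.COLOR_RGB2HSV)
m=(h[...,0]>2)&(h[...,0]<22)&(h[...,1]>190)&(h[...,2]>90)&(d>0);m[:190]=0;m[250:]=0
v,u=np.nonzero(m);P=pix2world("wrist",np.c_[u,v],d[v,u],st)
ax=np.array([.2258,.9742]);ex=np.array([.9742,-.2258]);org=np.array([.5355,-.0635])
P=P[(P[:,2]>.06)&(P[:,2]<.097)];y=(P[:,:2]-org)@ax;y=y[abs(y+.03)<.06]
print("t",st["t"],"lever y",np.percentile(y,[5,50,95]).round(4),len(y),"travel~",(np.percentile(y,[5,95]).mean()+.075).round(4))
s=pix2world("wrist",[[0,0]],[1.],st)
# stud (box moved?)
w=(h[...,0]>15)&(h[...,0]<28)&(h[...,1]>100)&(h[...,2]>120)&(d>0)
v,u=np.nonzero(w);Q=pix2world("wrist",np.c_[u,v],d[v,u],st);B=np.c_[(Q[:,:2]-org)@ex,(Q[:,:2]-org)@ax]
k=(abs(Q[:,2]-.056)<.004)&(abs(B[:,0]-.065)<.012)&(abs(B[:,1]+.13)<.012)
print("stud box xy",B[k].mean(0).round(4),k.sum(), "tcp box y",((st["tool_pos"][:2]-org)@ax).round(4))
cv2.imwrite(f"pics/{sys.argv[1]}c.png",cv2.resize(im[120:340,120:460,::-1],None,fx=2,fy=2))
E
python3 lev.py w4
```

```text
t 7.65 lever y [-0.05   -0.0459 -0.0396] 579 travel~ 0.0302
stud box xy [ 0.0653 -0.1292] 142 tcp box y -0.0688
```

View pics/w4c.png

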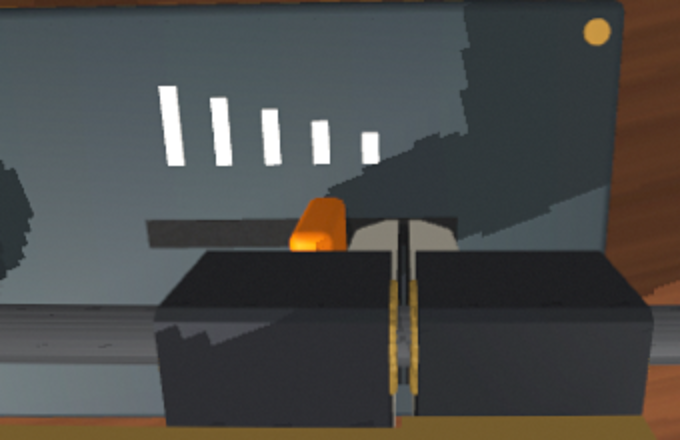

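The lever has clicked into rest two, at about 0.031 m travel by the second white bar, and the box has not moved. Next is the second hump.

Emit:
move_arm(deltas=[0,-0.001,0,0,0,0,0,0,-0.002,0,0,0,0,0,0,-0.003,0,0,0,0,0,0,-0.004,0,0,0,0,0,0,-0.004,0,0,0,0,0])

```text
t: 8.32
tool_pos: [0.5215, -0.1269, 0.0782]
orientation: [3.119, -0.373, 0.0]
force: [-0.0, 0.3, -0.8]
opening: 0.0005
gripper_force: 0.1
```

Emit:
move_arm(deltas=[0,-0.001,0,0,0,0,0,0,-0.002,0,0,0,0,0,0,-0.002,0,0,0,0,0])

```text
t: 8.7
tool_pos: [0.5219, -0.1249, 0.0781]
orientation: [-3.119, 0.373, 0.0]
force: [-0.5, -0.6, 0.3]
opening: -0.0
gripper_force: 0.2
```

Emit:
move_arm(deltas=[0,-0.001,0,0,0,0,0,0,-0.002,0,0,0,0,0,0,-0.002,0,0,0,0,0])

```text
t: 9.07
tool_pos: [0.5223, -0.1234, 0.0782]
orientation: [3.119, -0.373, -0.0]
force: [-1.1, -4.5, 1.1]
opening: 0.0005
gripper_force: 2.2
```

Emit:
move_arm(deltas=[0,-0.001,0,0,0,0,0,0,-0.002,0,0,0,0,0,0,-0.002,0,0,0,0,0])

```text
t: 9.45
tool_pos: [0.5229, -0.1209, 0.0781]
orientation: [-3.119, 0.373, -0.0]
force: [-1.8, -1.8, 0.5]
opening: 0.0005
gripper_force: 1.2
```

Emit:
move_arm(deltas=[0,-0.001,0,0,0,0,0,0,-0.002,0,0,0,0,0,0,-0.002,0,0,0,0,0])

```text
t: 9.82
tool_pos: [0.5234, -0.1188, 0.0781]
orientation: [-3.119, 0.373, -0.0]
force: [-1.4, -0.0, 0.3]
opening: 0.0006
gripper_force: 0.3
```

Emit:
move_arm(deltas=[0,-0.001,0,0,0,0,0,0,-0.002,0,0,0,0,0,0,-0.002,0,0,0,0,0])

```text
t: 10.2
tool_pos: [0.5239, -0.1169, 0.0781]
orientation: [-3.119, 0.373, -0.0]
force: [0.3, -0.6, -0.0]
opening: 0.0003
gripper_force: 0.0
```

```bash
python3 lev.py w5
```

```text
t 10.2 lever y [-0.0388 -0.0343 -0.0284] 531 travel~ 0.0414
stud box xy [ 0.0653 -0.1292] 139 tcp box y -0.0547
```

Emit:
move_arm(deltas=[0,0,0,0,0,0,0,0,0,0,0,0,0,0])

```text
t: 10.5
tool_pos: [0.5239, -0.1172, 0.0781]
orientation: [-3.119, 0.373, -0.0]
force: [0.6, 0.5, -0.5]
opening: 0.0003
gripper_force: 0.0
```

```bash
python3 lev.py w6
```

```text
t 10.5 lever y [-0.0387 -0.0343 -0.0284] 541 travel~ 0.0414
stud box xy [ 0.0654 -0.1291] 140 tcp box y -0.0549
```

View pics/w6c.png

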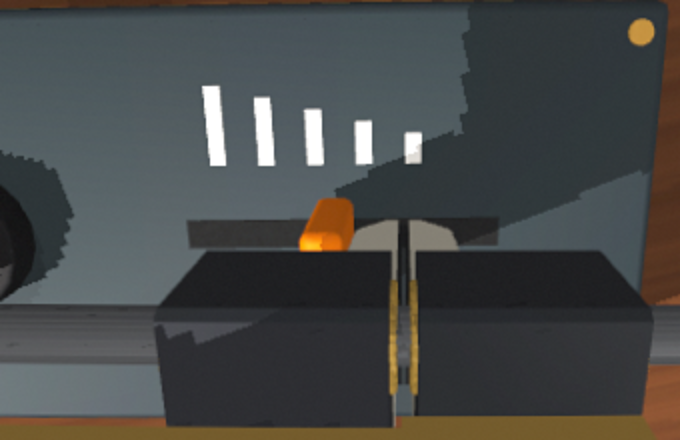

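The lever sits at about 0.041 m, right on the hump short of bar three (crop: lever at 327, bar at 315). It needs another millimetre or two.

Emit:
move_arm(deltas=[0,-0.001,0,0,0,0,0,0,-0.0015,0,0,0,0,0,0,-0.0015,0,0,0,0,0])

```text
t: 10.92
tool_pos: [0.5242, -0.1157, 0.0781]
orientation: [-3.119, 0.373, -0.0]
force: [-0.6, -0.8, -0.1]
opening: 0.0004
gripper_force: 0.0
```

```bash
python3 lev.py w7
```

```text
t 10.925 lever y [-0.0375 -0.033  -0.0272] 537 travel~ 0.0426
stud box xy [ 0.0653 -0.1293] 141 tcp box y -0.0534
```

Emit:
move_arm(deltas=[0,-0.001,0,0,0,0,0,0,-0.001,0,0,0,0,0,0,-0.001,0,0,0,0,0])

```text
t: 11.35
tool_pos: [0.5244, -0.1148, 0.0781]
orientation: [-3.119, 0.373, 0.0]
force: [0.5, -1.0, 1.1]
opening: 0.0002
gripper_force: 0.0
```

```bash
python3 lev.py w8
```

```text
t 11.35 lever y [-0.034  -0.0299 -0.0235] 572 travel~ 0.0462
stud box xy [ 0.0654 -0.1291] 141 tcp box y -0.0524
```

It snapped ahead to rest three: 16.0 mm past the rest-two reading, and the box has not moved. I'll back off, rise and go above the button.

Emit:
move_arm(deltas=[0,0.005,0,0,0,0,0,0,0.01,0,0,0,0,0,0,0.012,-0.02,0,0,0,0,0,0.012,-0.06,0,0,0,0,0,0.012,-0.1,0,0,0,0,0,0.012,-0.13,0,0,0,0,0,0.012,-0.13,0,0,0,0,0,0.012,-0.13,0,0,0,0])

```text
t: 12.4
tool_pos: [0.5211, -0.1265, 0.207]
orientation: [-3.119, 0.374, 0.002]
force: [-0.1, 0.7, -0.2]
opening: 0.0007
gripper_force: 0.0
```

Run:
```python
from h import *
im,d,st=grab("wrist","w9")
h=cv2.cvtColor(im,cv2.COLOR_RGB2HSV)
ax=np.array([.2258,.9742]);ex=np.array([.9742,-.2258]);org=np.array([.5355,-.0635])
def P(m):
    v,u=np.nonzero(m&(d>0));return pix2world("wrist",np.c_[u,v],d[v,u],st)
g=P((h[...,0]>45)&(h[...,0]<85)&(h[...,1]>100)&(h[...,2]>60));g=g[(g[:,2]>.06)&(g[:,2]<.09)]
zt=np.median(g[:,2]);g=g[g[:,2]>zt-.004];mm=(g[:,:2].min(0)+g[:,:2].max(0))/2
print("button",zt,g.mean(0).round(4),mm,len(g))
o=P((h[...,0]>2)&(h[...,0]<22)&(h[...,1]>190)&(h[...,2]>90));o=o[(o[:,2]>.085)&(o[:,2]<.097)];y=(o[:,:2]-org)@ax;k=(y>-.08)&(y<.03)
print("lever",np.percentile(y[k],[5,50,95]).round(4),k.sum())
b=mm;R=Ro.from_rotvec(st["orientation"]).as_matrix();print("pos",st["tool_pos"],"delta to button tool",(R.T@(np.r_[(org+.095*ax),zt+.011]-st["tool_pos"])).round(4),(R.T@(np.r_[mm,zt+.011]-st["tool_pos"])).round(4))
# housing height
q=P(np.ones(d.shape,bool));r=np.linalg.norm(q[:,:2]-(org+.095*ax),axis=1)
for a in (.019,.021,.023,.025): print(a,np.percentile(q[(abs(r-a)<.001)][:,2],[10,50,90]).round(4))
```

```text
button 0.07661390766997328 [0.5573 0.0279 0.0766] [0.55691652 0.02896697] 788
lever [-0.0338 -0.0288 -0.0233] 328
pos [ 0.52105719 -0.12654622  0.20703089] delta to button tool [-0.0017 -0.1597  0.1194] [-0.0017 -0.1596  0.1194]
0.019 [0.0659 0.0669 0.0679]
0.021 [0.066  0.0669 0.0679]
0.023 [0.0558 0.0662 0.0676]
0.025 [0.0544 0.06   0.0665]
```

View pics/w9.png

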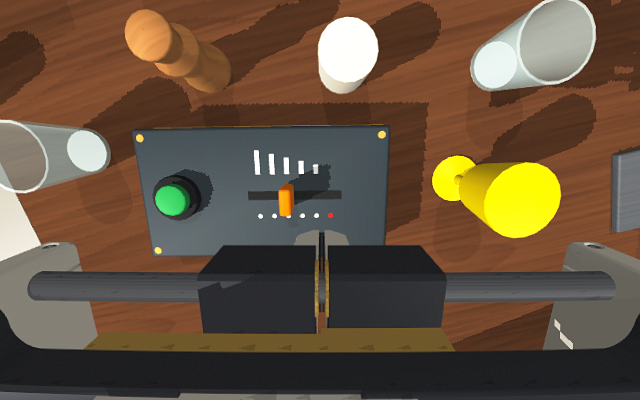

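The lever stands over the third dot at about (286,200), with the red dot at (331,215). The button is at (174,200). Moving over the button now.

Emit:
move_arm(deltas=[0,-0.04,0,0,0,0,0,0,-0.085,0,0,0,0,0,-0.001,-0.125,0,0,0,0,0,-0.002,-0.15,0.02,0,0,0,0,-0.002,-0.16,0.05,0,0,0,0,-0.002,-0.16,0.08,0,0,0,0,-0.002,-0.16,0.1,0,0,0,0,-0.002,-0.16,0.113,0,0,0,0,-0.002,-0.16,0.113,0,0,0,0,-0.002,-0.16,0.113,0,0,0,0])

```text
t: 13.7
tool_pos: [0.5582, 0.0293, 0.0962]
orientation: [-3.119, 0.374, -0.003]
force: [-0.9, -0.0, -0.1]
opening: 0.0007
gripper_force: 0.0
```

Emit:
move_arm(deltas=[0,0,0.002,0,0,0,0,0,0,0.004,0,0,0,0,0,0,0.006,0,0,0,0,0,0,0.008,0,0,0,0,0,0,0.009,0,0,0,0,0,0,0.009,0,0,0,0])

```text
t: 14.45
tool_pos: [0.5575, 0.0295, 0.0863]
orientation: [3.119, -0.373, 0.0]
force: [-0.9, 0.1, 2.1]
opening: 0.0008
gripper_force: 1.2
```

Emit:
move_arm(deltas=[0,0,0.0015,0,0,0,0,0,0,0.003,0,0,0,0,0,0,0.004,0,0,0,0,0,0,0.004,0,0,0,0])

```text
t: 14.95
tool_pos: [0.5575, 0.0295, 0.0823]
orientation: [-3.119, 0.373, -0.0]
force: [-1.3, 0.4, 4.2]
opening: 0.0005
gripper_force: 2.4
```

Emit:
move_arm(deltas=[0,0,0.001,0,0,0,0,0,0,0.0015,0,0,0,0,0,0,0.0015,0,0,0,0])

```text
t: 15.32
tool_pos: [0.5576, 0.0295, 0.0821]
orientation: [3.119, -0.373, 0.001]
force: [-7.6, 0.1, 15.5]
opening: 0.0002
gripper_force: 7.7
```

The button bottomed out at about 15 N. Releasing and checking.

Emit:
move_arm(deltas=[0,0,-0.004,0,0,0,0,0,0,-0.012,0,0,0,0,0,0,-0.04,0,0,0,0,0,0,-0.08,0,0,0,0,0,0.03,-0.12,0,0,0,0,0,0.07,-0.13,0,0,0,0,0,0.1,-0.13,0,0,0,0,0,0.1,-0.13,0,0,0,0,0,0.1,-0.13,0,0,0,0])

```text
t: 16.45
tool_pos: [0.5337, -0.0673, 0.2103]
orientation: [-3.119, 0.374, 0.001]
force: [-0.1, 0.3, 0.9]
opening: 0.0003
gripper_force: 0.0
```

Run:
```python
from h import *
im,d,st=grab("wrist","w10")
print(st["t"],st["tool_pos"],st["force"])
h=cv2.cvtColor(im,cv2.COLOR_RGB2HSV)
ax=np.array([.2258,.9742]);org=np.array([.5355,-.0635])
def P(m):
    v,u=np.nonzero(m&(d>0));return pix2world("wrist",np.c_[u,v],d[v,u],st)
g=P((h[...,0]>45)&(h[...,0]<85)&(h[...,1]>100)&(h[...,2]>60));g=g[(g[:,2]>.06)&(g[:,2]<.09)];print("button",np.median(g,0).round(4))
o=P((h[...,0]>2)&(h[...,0]<22)&(h[...,1]>190)&(h[...,2]>90));o=o[(o[:,2]>.085)&(o[:,2]<.097)];y=(o[:,:2]-org)@ax;k=(y>-.08)&(y<.03)
print("lever",np.percentile(y[k],[5,50,95]).round(4),k.sum())
```

```text
16.45 [ 0.53365214 -0.06726134  0.2102895 ] [-0.12002198  0.28686715  0.91533816]
button [0.5578 0.0278 0.0766]
lever [-0.0328 -0.0277 -0.0221] 324
```

View pics/w10.png

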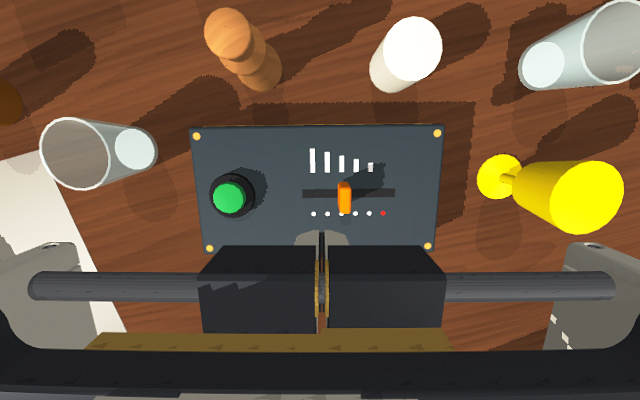

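The lever is at about (344,197), on the third bar and dot. The button at (229,197) is back up, and everything else stands where it was.

```bash
python3 -c "
from plant import robot
print(robot.close_job())"
```

```text
the job is handed in; nothing more can be done
None
```

The dimmer lever rests in the third click, and the green button was then pressed fully down and let go; the box and tableware stayed in place, and the job was handed in at about 16.5 s.

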